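# Seat a potted cactus in its tapered self-watering planter

### The arm

A 7-joint arm with a two-finger parallel gripper is mounted at the origin on a cart in front of the work surface, level with it; the furniture and walls round the work are solid. World frame = base frame: x ahead of the robot, y to its left, z up, the work surface at z = 0. Lengths are in m, angles in rad, forces in N, time in s.
With the tool pointing down it reaches from about 0.4 to 0.875 m from the base axis. Payload 19.3 kg.
Tool frame: the origin (TCP) lies where the fingers leave the gripper's body, on its centre line; the fingertips stand bot.tip_reach ahead of it and the grasp point (between the pads) lies 54 mm ahead of it (bot.tip_reach is the distance from the TCP to the fingertips, in m); z points along the fingers, y is the line along which they close (so a half turn about z gives the same grasp; the last joint's range is limited). The gripper opens to 85 mm and grips with 20 to 120 N. Pads are 22 mm wide; open, the fingers measure 114 mm over their backs; the gripper's body (76 mm by 85 mm) begins 54 mm behind the grasp point. The pads swing forward as they close: fully open they stand 13 mm farther back than shut.
Start: joints at [1.167, 0.521, -0.036, 1.599, 0.021, 1.021, -0.113], TCP at [0.205, -0.591, 0.304] pointing down, gripper open.
Joint ranges: [-2.91, 2.91], [-0.3, 2.13], [-1.5, 1.42], [0.17, 2.43], [-1.26, 4.41], [0.16, 1.93], [-2.52, 2.52]. Speed limits (rad/s): [1.89, 1.89, 2.39, 2.39, 3.01, 3.01, 3.01].

### API

Orientations are given as [roll, pitch, yaw] about the fixed x, y, z axes, in that order (R = Rz(yaw) Ry(pitch) Rx(roll)).
In Python, from workcell import bot gives the robot as it stands. The module is installed in compiled form; this text tells all that it offers.
- The arm moves only by the shell command python3 -m jog 'ROWS' [FORCE]. ROWS is JSON, a list that holds one entry, the list of rows, each a list of 7 numbers: the shift along the tool's x, y, z in mm, then the turn, a rotation vector about the tool's x, y, z in rad, then the opening, from 0 (shut) to 1 (fully open). In form: [[[tx, ty, tz, wx, wy, wz, fingers], ...]]. A call has 1 to 5 rows; each row shifts and turns the commanded pose from where the row before left it, along the tool's axes as they then stand; what a row does not reach is not made up. A row lasts 1/10 s, in which the tool goes at most 50 mm and 8.59 degrees, less where a joint would pass 70% of its speed; a pose out of reach is approached as far as the arm can. A call is refused whole if a number of a shift passes 50 or a number of a turn 0.15, either way. A call with a gripper value outside its range is refused whole. The fingers move at their own pace and stop on an object; FORCE is the grip in N (left out, the last holds). Time passes only in rows, so rows that do not move let the fingers close. It gives the time, the measured TCP pose, the force, the opening and the grip force at its end, in the units of the state.
- bot.observe(): the state, without advancing time (a new reading comes with each control period).
- bot.grab_frame(name): name is "scene" or "top"; returns a dict with "img" (384x512x3 uint8, red, green, blue), "intrinsics" (3x3 intrinsics, pixels), "R" (3x3) and "t" (3): a world point X has camera coordinates R X + t. Camera axes: x right, y down, z forward; pixel columns grow to the right and rows downward; lengths in m; the calibration is good to about 2 mm. A picture is of the moment at which its call begins. There is no depth.
- bot.job_done(): hands the job in; it is judged then, once.
Trained networks look in a picture, given as the dict that the camera call returned (one of the last four; its "shot" number tells which), for a name from the list of things; names that differ only in an ending like _2 or _b are one class to them, and where a whole thing is asked for, a point or a joint stands for the part that bears it (a point fixed in the world has none). Each returns a list of dicts, best first, with "conf" (0 to 1); they miss things now and then, are a little off and sometimes report something else, mostly with a low value. They report only what shows in the picture. A call takes as long as a camera call.
- bot.trace(query, picture): "region" (384x512 bool, what is visible of it).
- bot.spot_point(query, picture): "xyz" ([x, y, z] in m, in world coordinates, good to about 4 mm: a listed point, or the origin of a listed thing).
The state is a dict: "clock": time; "qpos": joint angles; "qd": joint speeds; "joint_efforts": joint torques, N m; "position": TCP position; "tool_rot": TCP orientation; "force": force on the tool from outside, world axes, zero at the start; "moment": the same for the moment, N m; "grip_width": finger opening in m; "finger_force": force on a finger pad.
Only numpy, scipy, OpenCV 4.12 (cv2) and the standard library are available. Lean on these libraries where they do the work, as an engineer would, in place of code of your own. Each camera call takes 0.05 s, during which the arm holds its last target. There are 200 camera calls.

### The job

Put the potted cactus back into the white planter: lower it upright into the tapered mouth, press it down past the stiff wick plug until it stops dead, fully home and centred in the taper, and bear down on it there for a second with about 14 N. Be gentle: never push down on it with more than 18 N, do not tip the pot over, leave the things round about where they are, and let go at the end.

Things in the scene. Friction and masses are not known exactly. Their poses are not given: they have to be found in the camera images.
- pot_collar (a point): Terracotta flowerpot with a ball cactus, loose, 0.18 to 0.29 kg. Point: on its axis, half-way up the collar, 55 mm above the foot's underside; z is its axis. A smooth cone 36 mm across at the foot widens to 56 mm at 38 mm up; then a straight round collar, 60 mm across, from 38 to 72 mm up: hold it there. The cactus rises to 89 mm. It is round: yaw does not matter.
- pot_foot (a point): Centre of the pot's underside, 55 mm below the collar point. It meets a black wick plug, 29 mm across, in the bottom of the liner: the plug starts 6 to 10 mm above the foot's home level (varies), slides down with about 7 N of friction and stays. Laid in, the pot stops on it with 1.5 to 2.6 mm of side play; pushed on, the taper centres it.
- planter: White round planter, 80 mm across, 57 mm high, stuck to the desk; origin at the centre of its underside, z = 0. In it a white liner with a slippery tapered seat of the pot's own slope (54.4 mm across at its rim, 36 mm across 35 mm lower) is screwed fast, its rim 0 to 12 mm above the planter's; this lift differs each time and no pose tells it. The liner's frame is the planter's raised by it.
- planter_rim (a point): Centre of the planter's mouth, 57 mm above its origin. Home, cone lies on cone: the collar point is 20 mm above this plus the unknown lift (77 mm in the liner's frame), the foot 35 mm below the liner's rim, the collar's edge 3 mm above it. Home must be felt: force stays near 7 N while the plug slides, then rises steeply; side force grows if the pot is held off centre.
- figurine: Bystander: small glazed animal figure, 56 x 56 x 60 mm, loose; origin under its centre.
- box: Bystander: small lidded wooden box, 66 x 92 x 39 mm, loose; origin under its centre.
- measure: Bystander: tape measure, 35 x 71 x 60 mm, loose; origin under its centre.

How it is judged:
By the outcome, as a careful person would: the job done as asked, in the order asked, and still so for the second after the job is handed in, with the robot touching nothing.
It also fails if it takes over 64 s, if anything falls off the work surface, if the arm or the gripper's body presses on something with over 40 N, if the wrist force passes 120 N, or if a joint passes its speed limit or range.

## Working session

There is one attempt and no reset: what is moved stays moved. The work goes in short steps, Python scripts to look and compute and a shell command to move; the robot and the scene stay as the last step left them, time stands still between calls to the robot, and variables do not carry over. Pictures are saved under pics/ and viewed, at most 10 in all, crops included, and the job is handed in when it is done.

```bash
mkdir -p pics; cat > h.py <<'E'
from workcell import bot
import numpy as np, cv2
def look(names, cams=("scene","top"), save=None):
    out={}
    for c in cams:
        f=bot.grab_frame(c)
        if save: cv2.imwrite(f"pics/{save}_{c}.png", f["img"][:,:,::-1])
        K,R,t=map(np.array,(f["intrinsics"],f["R"],f["t"]))
        for n in names:
            for d in bot.spot_point(n,f)[:2]:
                X=np.array(d["xyz"]); p=K@(R@X+t); out.setdefault(n,[]).append((c,X,p[:2]/p[2],K@R,K@t))
                print(c,n,round(d["conf"],2),X.round(4),(p[:2]/p[2]).round(0))
    return out
E
python3 - <<'E'
from h import *
s=bot.observe(); print({k:np.round(v,3) for k,v in s.items()}, bot.tip_reach)
look(["pot_collar","pot_foot","planter","planter_rim","figurine","box","measure"],save="a")
for c in("scene","top"):
    f=bot.grab_frame(c); R=np.array(f["R"]);print(c,(-R.T@np.array(f["t"])).round(3),R[2].round(2))
a=[cv2.imread(f"pics/a_{c}.png") for c in("scene","top")]
cv2.imwrite("pics/a.png",cv2.resize(np.hstack(a),(800,300)))
E
```

```text
{'clock': np.float64(0.0), 'qpos': array([ 1.167,  0.522, -0.036,  1.6  ,  0.021,  1.021, -0.113]), 'qd': array([ 0.   , -0.   , -0.001,  0.001,  0.   , -0.001, -0.   ]), 'joint_efforts': array([-1.0000e-03, -9.2710e+01,  1.9790e+00, -3.6993e+01,  1.8000e-02,
        8.0000e-03,  0.0000e+00]), 'position': array([ 0.205, -0.59 ,  0.303]), 'tool_rot': array([-3.14 ,  0.   ,  0.334]), 'force': array([0.259, 0.118, 0.161]), 'moment': array([-0.036,  0.002, -0.021]), 'finger_force': np.float64(0.0), 'grip_width': np.float64(0.085)} 0.0726
scene pot_collar 0.88 [0.6063 0.0345 0.057 ] [245. 217.]
scene pot_foot 0.71 [0.5998 0.0313 0.0028] [248. 229.]
scene planter 0.74 [ 0.493  -0.2005 -0.0015] [306. 192.]
scene planter_rim 0.75 [ 0.4921 -0.2002  0.0591] [307. 179.]
scene figurine 0.5 [ 0.4371 -0.412  -0.0006] [339. 160.]
scene box 0.94 [ 0.5032  0.2686 -0.0013] [243. 303.]
scene measure 0.65 [0.7876 0.1009 0.003 ] [184. 226.]
top pot_collar 0.73 [0.6061 0.0345 0.0542] [212. 194.]
top pot_collar 0.32 [ 0.4338 -0.4134  0.0009] [356. 252.]
top planter 0.63 [ 0.4951 -0.2047  0.0571] [292. 232.]
top planter 0.58 [ 0.4965 -0.1992 -0.0024] [288. 232.]
top planter_rim 0.72 [ 0.4936 -0.203   0.0567] [291. 233.]
top figurine 0.58 [ 0.4334 -0.4107  0.0023] [356. 252.]
top box 0.74 [5.034e-01 2.658e-01 1.000e-04] [137. 229.]
top box 0.19 [ 0.4349 -0.4096  0.0015] [355. 252.]
top measure 0.63 [0.7851 0.1044 0.0038] [192. 139.]
scene [0.204 0.834 1.016] [ 0.3  -0.66 -0.69]
top [ 0.494 -0.054  1.238] [ 0.09 -0.03 -1.  ]
```

View pics/a.png

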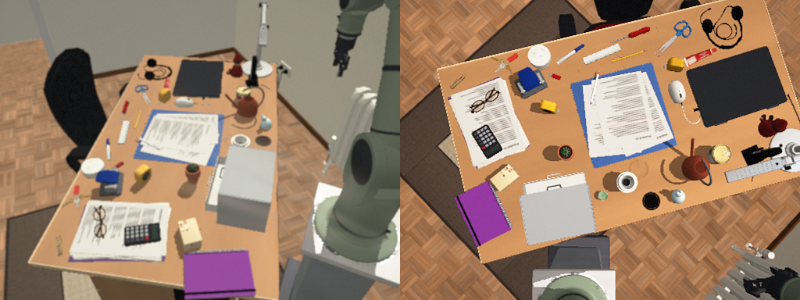

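The composite shows the pot at scene (245,217) / top (212,194) and the white planter at scene (307,180) / top (291,233). A grey cabinet stands beside them. I'll triangulate both points and enlarge this area to judge the cabinet's height.

```bash
python3 - <<'E'
from h import *
from scipy.optimize import least_squares
o=look(["pot_collar","planter_rim"])
for n,L in o.items():
    b={}
    for e in L: b.setdefault(e[0],e)
    P=[np.c_[b[c][3],b[c][4]] for c in("scene","top")]
    X=cv2.triangulatePoints(P[0],P[1],b["scene"][2],b["top"][2]).ravel(); print(n,"tri",(X[:3]/X[3]).round(4))
a=cv2.imread("pics/a_scene.png")[120:340,170:370]; b=cv2.imread("pics/a_top.png")[150:330,120:400]
a=cv2.resize(a,(400,440)); b=cv2.resize(b,(400,257))
c=np.zeros((600,800,3),np.uint8); c[:440,:400]=a; c[:257,400:]=b
cv2.imwrite("pics/b.png",c)
E
```

```text
scene pot_collar 0.57 [0.6049 0.0351 0.0576] [245. 218.]
scene planter_rim 0.56 [ 0.4931 -0.1998  0.0525] [307. 181.]
top pot_collar 0.91 [0.6054 0.036  0.0534] [211. 195.]
top planter_rim 0.8 [ 0.4941 -0.2058  0.056 ] [292. 233.]
pot_collar tri [0.6048 0.0356 0.0581]
planter_rim tri [ 0.4946 -0.2069  0.046 ]
```

View pics/b.png

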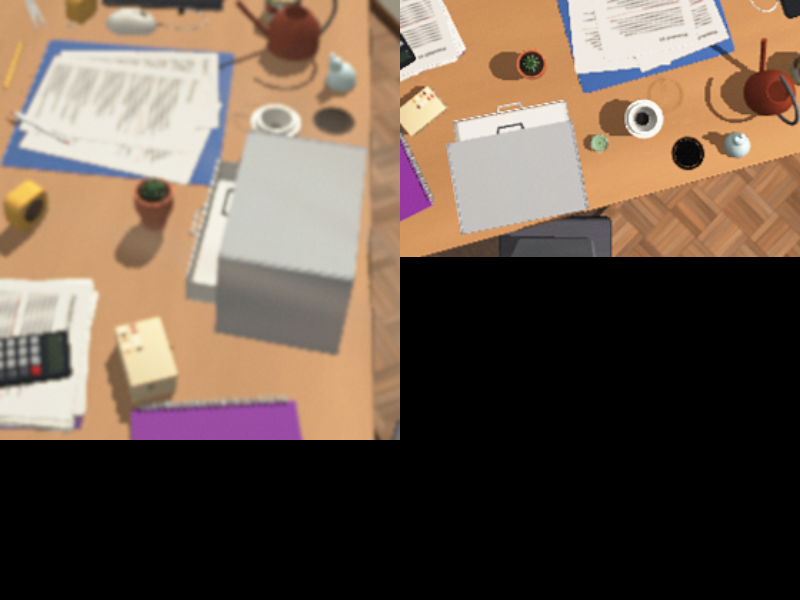

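The pot (crop 152,203 / 531,66), planter (275,122 / 643,118) and a tall grey cabinet just on the robot's side are clear. I'll triangulate the cabinet's top corners and check the route and the joint-1 start.

```bash
python3 - <<'E'
from h import *
P={}
for c in("scene","top"):
    f=bot.grab_frame(c); P[c]=np.array(f["intrinsics"])@np.c_[f["R"],f["t"]]
    for n in("planter","pot_collar"):
        for d in bot.trace(n,f)[:1]:
            m=np.array(d["region"]).astype(np.uint8); 
            x,y,w,h=cv2.boundingRect(m); print(c,n,round(d["conf"],2),"bbox",x,y,w,h)
a=np.array([[286,249],[294,187],[353,195],[345,257]],float).T; b=np.array([[153,250],[240,234],[250,297],[163,313]],float).T
X=cv2.triangulatePoints(P["scene"],P["top"],a,b); print((X[:3]/X[3]).T.round(3))
# candidate rim centres projected: outer rim bbox for various y
th=np.linspace(0,6.28,60)
for cy in(-.200,-.204,-.207):
    for c in P:
        pts=np.concatenate([np.c_[.494+.04*np.cos(th),cy+.04*np.sin(th),0*th+z] for z in(0,.057)])
        q=P[c]@np.c_[pts,np.ones(len(pts))].T; q=(q[:2]/q[2]); print(cy,c,q.min(1).round(1),np.ptp(q,axis=1).round(1))
E
```

```text
scene planter 0.56 bbox 296 173 25 16
scene pot_collar 0.61 bbox 237 209 20 27
top planter 0.68 bbox 277 219 27 27
top pot_collar 0.74 bbox 201 184 21 21
[[ 0.434  0.178  0.158]
 [ 0.488 -0.051  0.153]
 [ 0.322 -0.079  0.16 ]
 [ 0.282  0.149  0.169]]
-0.2 scene [293.5 171.6] [25.4 28.9]
-0.2 top [275.2 219.1] [28.5 27. ]
-0.204 scene [293.9 170.8] [25.3 28.9]
-0.204 top [276.4 219.1] [28.5 27. ]
-0.207 scene [294.2 170.3] [25.3 28.8]
-0.207 top [277.4 219.1] [28.6 27. ]
```

Heights check out: collar 58 mm against 55 mm stated, rim near 57 mm. The cabinet is 0.16 m high, at x<0.49 and y>-0.08. I'm using pot (0.605, 0.035) and planter (0.494, -0.204), and starting the move toward the pot at height.

```bash
python3 -m jog '[[[39,-31,0,0,0,0,1],[39,-31,0,0,0,0,1],[39,-31,0,0,0,0,1],[39,-31,0,0,0,0,1],[39,-31,0,0,0,0,1]]]' 40; python3 -m jog '[[[39,-31,0,0,0,0,1],[39,-31,0,0,0,0,1],[39,-31,0,0,0,0,1],[39,-31,0,0,0,0,1],[0,0,0,0,0,0,1]]]'; python3 -c "
from h import *
s=bot.observe();print(s['qpos'].round(3),s['tool_rot'])"
```

```text
clock: 2.0
position: [0.3389, -0.3784, 0.3041]
tool_rot: [3.141, -0.0, 0.334]
force: [2.1, -0.4, 0.6]
grip_width: 0.0853
finger_force: 0.0
clock: 2.5
position: [0.4482, -0.2062, 0.3042]
tool_rot: [-3.141, -0.002, 0.342]
force: [-1.2, -1.3, 0.8]
grip_width: 0.0857
finger_force: 0.0
[ 0.467  0.317 -0.193  1.932  0.074  0.898 -0.991] [-3.14062961e+00 -2.30580903e-03  3.41920194e-01]
```

```bash
python3 -m jog '[[[39,-30,0,0,0,0,1],[39,-30,0,0,0,0,1],[39,-30,0,0,0,0,1],[39,-30,0,0,0,0,1],[39,-30,0,0,0,0,1]]]' ; python3 -m jog '[[[32,-26,0,0,0,0,1],[0,0,30,0,0,0,1],[0,0,20,0,0,0,1],[0,0,0,0,0,0,1],[0,0,0,0,0,0,1]]]'; python3 -c "
from h import *
s=bot.observe();print(s['qpos'].round(3),s['tool_rot'])
look(['pot_collar'],save='c')
a=cv2.imread('pics/c_scene.png')[130:290,150:350];b=cv2.imread('pics/c_top.png')[110:270,120:320]
cv2.imwrite('pics/c.png',cv2.resize(np.hstack([a,b]),(800,320)))"
```

```text
clock: 3.0
position: [0.5809, -0.0046, 0.3041]
tool_rot: [3.141, -0.0, 0.334]
force: [1.3, -1.5, 0.2]
grip_width: 0.0855
finger_force: 0.0
clock: 3.5
position: [0.6019, 0.0285, 0.2544]
tool_rot: [-3.142, 0.0, 0.333]
force: [0.5, 0.6, 0.3]
grip_width: 0.0854
finger_force: 0.0
[ 0.022  0.549 -0.242  1.701  0.159  0.911 -1.52 ] [-3.14156907e+00  7.90630377e-05  3.33480133e-01]
scene pot_collar 0.87 [0.6021 0.0348 0.055 ] [246. 218.]
```

View pics/c.png

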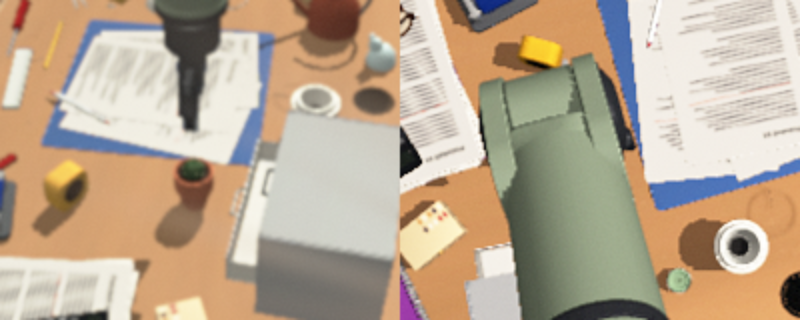

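Scene crop: the gripper sits above the pot (crop 190,180) with a clear way down; the top view is hidden by the arm. Descend to collar height.

```bash
python3 -m jog '[[[4,-5,30,0,0,0,1],[0,0,35,0,0,0,1],[0,0,30,0,0,0,1],[0,0,15,0,0,0,1],[0,0,0,0,0,0,1]]]'; python3 -m jog '[[[0,0,15,0,0,0,1],[0,0,15,0,0,0,1],[0,0,0,0,0,0,1]]]';  python3 -c "
from h import *
look(['pot_collar'],('scene',),save='d')
a=cv2.imread('pics/d_scene.png')[130:290,150:350]
cv2.imwrite('pics/d.png',cv2.resize(a,(800,600)))"
```

```text
clock: 4.2
position: [0.6035, 0.0347, 0.1429]
tool_rot: [-3.141, 0.002, 0.334]
force: [-0.0, 0.6, 0.2]
grip_width: 0.0854
finger_force: 0.0
clock: 4.5
position: [0.6033, 0.0347, 0.1125]
tool_rot: [-3.141, 0.002, 0.334]
force: [-0.5, -0.4, -0.5]
grip_width: 0.0854
finger_force: 0.0
scene pot_collar 0.66 [0.6034 0.0347 0.0557] [246. 218.]
```

View pics/d.png

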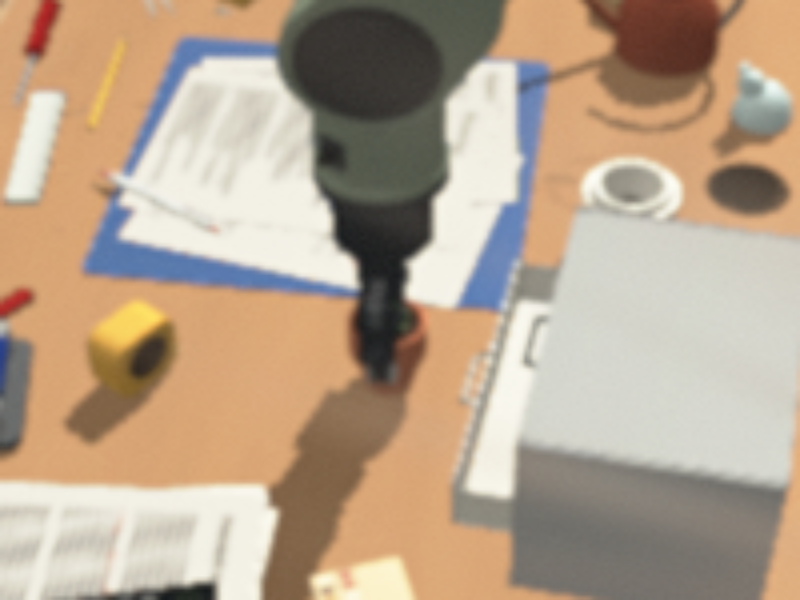

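The fingers straddle the collar (crop 380,340). Close, then lift slightly.

```bash
python3 -m jog '[[[0,0,0,0,0,0,0.5],[0,0,0,0,0,0,0.3],[0,0,0,0,0,0,0.3],[0,0,0,0,0,0,0.3],[0,0,0,0,0,0,0.3]]]' 60; python3 -m jog '[[[0,0,0,0,0,0,0.3],[0,0,-5,0,0,0,0.3],[0,0,-15,0,0,0,0.3],[0,0,-30,0,0,0,0.3],[0,0,0,0,0,0,0.3]]]'
```

```text
clock: 5.1
position: [0.6044, 0.0348, 0.1148]
tool_rot: [3.141, -0.001, 0.334]
force: [-0.2, -0.5, 8.0]
grip_width: 0.0583
finger_force: 62.8
clock: 5.6
position: [0.6055, 0.035, 0.1682]
tool_rot: [3.14, -0.005, 0.334]
force: [1.1, -0.2, -1.8]
grip_width: 0.0584
finger_force: 64.8
```

```bash
python3 -m jog '[[[0,0,-30,0,0,0,0.3],[0,0,-35,0,0,0,0.3],[0,0,-30,0,0,0,0.3],[-10,10,-10,0,0,0,0.3],[-23,24,0,0,0,0,0.3]]]'; python3 -m jog '[[[-30,30,0,0,0,0,0.3],[-30,30,0,0,0,0,0.3],[-30,30,0,0,0,0,0.3],[-25,30,0,0,0,0,0.3],[-20,20,0,0,0,0,0.3]]]';python3 -m jog '[[[-12,12,0,0,0,0,0.3],[0,0,0,0,0,0,0.3],[0,0,0,0,0,0,0.3],[0,0,0,0,0,0,0.3]]]'; python3 -c "
from h import *
s=bot.observe();print(s['position'].round(4),s['qpos'].round(3),s['tool_rot'])
look(['pot_collar','pot_foot','planter_rim'],save='e')
look(['pot_collar','pot_foot','planter_rim'],('scene',))
a=cv2.imread('pics/e_scene.png')[80:240,200:400];b=cv2.imread('pics/e_top.png')[150:310,200:400]
cv2.imwrite('pics/e.png',cv2.resize(np.hstack([a,b]),(800,320)))"
```

```text
clock: 6.1
position: [0.5842, -0.0068, 0.2704]
tool_rot: [-3.141, -0.003, 0.337]
force: [0.3, -0.3, -1.7]
grip_width: 0.0586
finger_force: 65.2
clock: 6.6
position: [0.5001, -0.1877, 0.2686]
tool_rot: [3.141, 0.001, 0.331]
force: [0.5, 0.8, -1.0]
grip_width: 0.0581
finger_force: 65.2
clock: 7.0
position: [0.4948, -0.1993, 0.2687]
tool_rot: [-3.141, 0.0, 0.335]
force: [-0.8, 0.2, -1.1]
grip_width: 0.0586
finger_force: 65.2
[ 0.4948 -0.1993  0.2687] [ 0.438  0.427 -0.22   1.87   0.119  0.858 -1.077] [-3.14113612e+00  1.08840903e-04  3.34647124e-01]
scene pot_foot 0.81 [ 0.4908 -0.2     0.155 ] [310. 157.]
scene planter_rim 0.62 [ 0.4934 -0.1979  0.0542] [306. 181.]
scene planter_rim 0.52 [ 0.5046  0.2696 -0.0037] [243. 303.]
top planter_rim 0.47 [ 0.4918 -0.2064  0.0579] [292. 233.]
scene pot_collar 0.63 [ 0.4947 -0.1989  0.2127] [310. 142.]
scene planter_rim 0.67 [ 0.4915 -0.2022  0.0563] [307. 180.]
```

View pics/e.png

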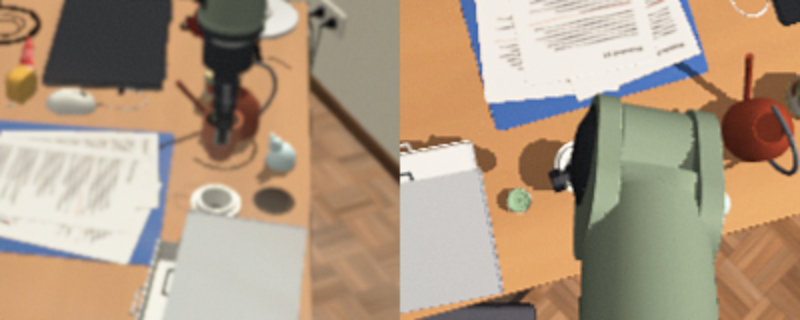

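Scene crop: pot upright in the fingers (crop 222,130) above the planter (215,200), about 1–3 mm off centre by the networks. Correct this and lower to just above the rim.

```bash
python3 -m jog '[[[-3,2,30,0,0,0,0.3],[0,0,30,0,0,0,0.3],[0,0,20,0,0,0,0.3],[0,0,0,0,0,0,0.3],[0,0,0,0,0,0,0.3]]]';  python3 -c "
from h import *
for i in range(2): look(['pot_collar','pot_foot','planter_rim'],('scene',),save='f')
a=cv2.imread('pics/f_scene.png')[110:210,240:370]
cv2.imwrite('pics/f.png',cv2.resize(a,(780,600),interpolation=cv2.INTER_CUBIC))"
```

```text
clock: 8.1
position: [0.4928, -0.2028, 0.1894]
tool_rot: [-3.141, 0.0, 0.334]
force: [0.4, 0.2, -0.9]
grip_width: 0.0584
finger_force: 65.2
scene pot_collar 0.61 [ 0.4953 -0.2016  0.1313] [308. 162.]
scene pot_foot 0.59 [ 0.4905 -0.2031  0.0752] [308. 175.]
scene planter_rim 0.76 [ 0.495  -0.1985  0.0566] [306. 180.]
scene pot_collar 0.6 [ 0.4931 -0.2055  0.1309] [309. 161.]
scene pot_foot 0.74 [ 0.4911 -0.205   0.075 ] [308. 175.]
scene planter_rim 0.72 [ 0.4913 -0.2022  0.0567] [308. 179.]
```

View pics/f.png

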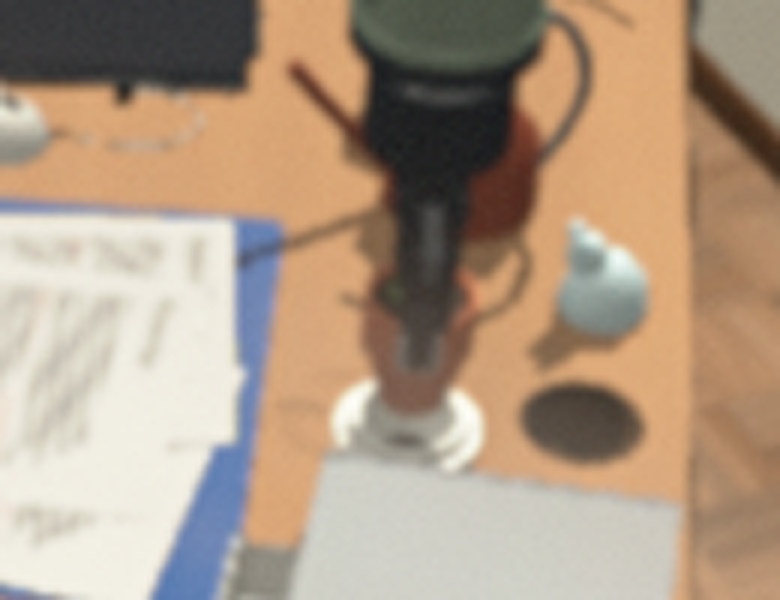

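Crop: pot foot (412,405) is centred over the planter mouth (408,425) within about 1 mm. Lowering in steps.

```bash
python3 -m jog '[[[0,0,10,0,0,0,0.3],[0,0,7,0,0,0,0.3],[0,0,0,0,0,0,0.3],[0,0,0,0,0,0,0.3]]]'; python3 -m jog '[[[0,0,4,0,0,0,0.3],[0,0,4,0,0,0,0.3],[0,0,0,0,0,0,0.3],[0,0,0,0,0,0,0.3]]]'
```

```text
clock: 8.9
position: [0.4925, -0.2027, 0.1715]
tool_rot: [-3.141, 0.001, 0.334]
force: [0.2, 0.3, -2.4]
grip_width: 0.0582
finger_force: 65.2
clock: 9.3
position: [0.4926, -0.2028, 0.1638]
tool_rot: [-3.141, 0.0, 0.334]
force: [-0.2, 0.7, -0.9]
grip_width: 0.0586
finger_force: 65.2
```

```bash
python3 -m jog '[[[0,0,2,0,0,0,0.3],[0,0,1,0,0,0,0.3],[0,0,0,0,0,0,0.3],[0,0,0,0,0,0,0.3]]]'; python3 -m jog '[[[0,0,2,0,0,0,0.3],[0,0,0,0,0,0,0.3],[0,0,0,0,0,0,0.3]]]'
```

```text
clock: 9.7
position: [0.4926, -0.2028, 0.1609]
tool_rot: [-3.142, -0.0, 0.334]
force: [1.1, 0.7, -1.5]
grip_width: 0.0583
finger_force: 65.2
clock: 10.0
position: [0.4926, -0.2028, 0.1588]
tool_rot: [-3.141, 0.0, 0.334]
force: [1.0, 0.1, -1.2]
grip_width: 0.0582
finger_force: 65.2
```

```bash
python3 -m jog '[[[0,0,1.5,0,0,0,0.3],[0,0,0,0,0,0,0.3],[0,0,0,0,0,0,0.3]]]'
```

```text
clock: 10.3
position: [0.4926, -0.2028, 0.1573]
tool_rot: [-3.142, 0.0, 0.334]
force: [0.2, 0.1, -2.7]
grip_width: 0.0589
finger_force: 65.2
```

```bash
for i in 1; do python3 -m jog '[[[0,0,1.5,0,0,0,0.3],[0,0,0,0,0,0,0.3],[0,0,0,0,0,0,0.3]]]'; python3 -m jog '[[[0,0,1.5,0,0,0,0.3],[0,0,0,0,0,0,0.3],[0,0,0,0,0,0,0.3]]]'; python3 -m jog '[[[0,0,1.5,0,0,0,0.3],[0,0,0,0,0,0,0.3],[0,0,0,0,0,0,0.3]]]'; done | grep -E "position|^force"
```

```text
position: [0.4926, -0.2026, 0.1558]
force: [0.6, 2.9, -1.9]
position: [0.4926, -0.2024, 0.1543]
force: [0.4, 6.2, -1.3]
position: [0.4927, -0.2021, 0.1528]
force: [0.2, 7.6, -1.0]
```

Side force of +7.6 N in y means the pot touches the −y wall. Shift +y.

```bash
(python3 -m jog '[[[0.5,-1.4,0,0,0,0,0.3],[0,0,0,0,0,0,0.3],[0,0,0,0,0,0,0.3]]]'; python3 -m jog '[[[0.5,-1.4,0,0,0,0,0.3],[0,0,0,0,0,0,0.3],[0,0,0,0,0,0,0.3]]]') | grep -E "position|^force"
```

```text
position: [0.4926, -0.2016, 0.1529]
force: [-0.3, 0.3, -2.5]
position: [0.4926, -0.1999, 0.1529]
force: [-0.7, 0.1, -1.1]
```

```bash
(python3 -m jog '[[[0.4,-1.0,1.5,0,0,0,0.3],[0,0,0,0,0,0,0.3],[0,0,0,0,0,0,0.3]]]'; python3 -m jog '[[[0,0,1.5,0,0,0,0.3],[0,0,0,0,0,0,0.3],[0,0,0,0,0,0,0.3]]]') | grep -E "position|^force"
```

```text
position: [0.4928, -0.1989, 0.1515]
force: [0.4, -2.6, 2.0]
position: [0.4928, -0.1988, 0.1499]
force: [0.6, -2.8, 2.7]
```

```bash
(python3 -m jog '[[[-0.4,1.0,0,0,0,0,0.3],[0,0,0,0,0,0,0.3],[0,0,0,0,0,0,0.3]]]'; python3 -m jog '[[[0,0,1,0,0,0,0.3],[0,0,0,0,0,0,0.3],[0,0,0,0,0,0,0.3]]]') | grep -E "position|^force"
```

```text
position: [0.4927, -0.1993, 0.1499]
force: [0.8, 4.0, 4.5]
position: [0.4926, -0.1997, 0.1488]
force: [0.6, 3.0, 2.3]
```

Vertical force now ~5–6 N above baseline: the plug is sliding. Continue gently, trimming y.

```bash
(python3 -m jog '[[[0.1,-0.4,1,0,0,0,0.3],[0,0,0,0,0,0,0.3],[0,0,0,0,0,0,0.3]]]'; python3 -m jog '[[[0,0,1,0,0,0,0.3],[0,0,0,0,0,0,0.3],[0,0,0,0,0,0,0.3]]]') | grep -E "position|^force"
```

```text
position: [0.4926, -0.1996, 0.1479]
force: [1.5, 0.2, 2.2]
position: [0.4926, -0.1996, 0.1469]
force: [1.7, 0.7, 2.9]
```

```bash
(python3 -m jog '[[[0.2,0,1,0,0,0,0.3],[0,0,0,0,0,0,0.3],[0,0,0,0,0,0,0.3]]]'; python3 -m jog '[[[0,0,0.7,0,0,0,0.3],[0,0,0,0,0,0,0.3],[0,0,0,0,0,0,0.3]]]') | grep -E "position|^force"
```

```text
position: [0.4927, -0.1995, 0.1458]
force: [-0.7, -0.9, 2.9]
position: [0.4928, -0.1995, 0.1452]
force: [-0.8, -2.5, 3.9]
```

```bash
(python3 -m jog '[[[-0.1,0.2,0.5,0,0,0,0.3],[0,0,0,0,0,0,0.3],[0,0,0,0,0,0,0.3]]]'; python3 -m jog '[[[0,0,0.5,0,0,0,0.3],[0,0,0,0,0,0,0.3],[0,0,0,0,0,0,0.3]]]') | grep -E "position|^force"
```

```text
position: [0.4929, -0.1996, 0.1449]
force: [-0.4, -0.8, 8.3]
position: [0.4929, -0.1996, 0.1447]
force: [-2.3, -0.3, 14.6]
```

Force rose steeply with z stopped at 0.1447. That implies a lift of about 8 mm and a plug start of about 7 mm, both in range, so the pot is home. Trim x and hold.

```bash
(python3 -m jog '[[[-0.2,0,0,0,0,0,0.3],[0,0,0,0,0,0,0.3]]]'; python3 -m jog '[[[0,0,0,0,0,0,0.3],[0,0,0,0,0,0,0.3],[0,0,0,0,0,0,0.3],[0,0,0,0,0,0,0.3],[0,0,0,0,0,0,0.3]]]') | grep -E "position|^force|finger"
```

```text
position: [0.4928, -0.1996, 0.1447]
force: [-1.6, -0.6, 13.9]
finger_force: 67.1
position: [0.4929, -0.1996, 0.1447]
force: [-0.4, -0.3, 13.5]
finger_force: 67.1
```

```bash
(python3 -m jog '[[[0,0,0,0,0,0,0.3],[0,0,0,0,0,0,0.3],[0,0,0,0,0,0,0.3],[0,0,0,0,0,0,0.3],[0,0,0,0,0,0,0.3]]]';python3 -m jog '[[[0,0,0,0,0,0,0.3],[0,0,0,0,0,0,0.3],[0,0,0,0,0,0,0.3],[0,0,0,0,0,0,0.3],[0,0,0,0,0,0,0.3]]]'; python3 -m jog '[[[0,0,-0.4,0,0,0,0.3],[0,0,-0.5,0,0,0,0.3],[0,0,0,0,0,0,0.3],[0,0,0,0,0,0,0.3]]]') | grep -E "clock|position|^force|finger"
```

```text
clock: 16.0
position: [0.4929, -0.1996, 0.1447]
force: [-1.0, -1.0, 14.1]
finger_force: 67.1
clock: 16.5
position: [0.4929, -0.1996, 0.1447]
force: [-1.6, -0.9, 14.5]
finger_force: 67.1
clock: 16.9
position: [0.4927, -0.1996, 0.145]
force: [2.4, -1.6, -0.4]
finger_force: 65.3
```

```bash
(python3 -m jog '[[[0,0,0.3,0,0,0,0.3],[0,0,0,0,0,0,0.3],[0,0,0,0,0,0,0.3]]]' 20; python3 -m jog '[[[0,0,0,0,0,0,0.75],[0,0,0,0,0,0,0.8],[0,0,0,0,0,0,0.9],[0,0,0,0,0,0,1],[0,0,0,0,0,0,1]]]'; python3 -m jog '[[[0,0,0,0,0,0,1],[0,0,0,0,0,0,1],[0,0,0,0,0,0,1]]]') | grep -E "clock|position|^force|finger|width"
```

```text
clock: 17.2
position: [0.4927, -0.1996, 0.1449]
force: [2.5, -0.3, 3.9]
grip_width: 0.0581
finger_force: 65.6
clock: 17.7
position: [0.4925, -0.1996, 0.1447]
force: [-0.2, 0.4, 0.1]
grip_width: 0.0855
finger_force: 0.0
clock: 18.0
position: [0.4926, -0.1996, 0.1448]
force: [-0.3, -0.3, -0.4]
grip_width: 0.0852
finger_force: 0.0
```

```bash
(python3 -m jog '[[[0,0,-10,0,0,0,1],[0,0,-20,0,0,0,1],[0,0,-35,0,0,0,1],[0,0,-35,0,0,0,1],[0,0,-40,0,0,0,1]]]'; python3 -m jog '[[[-20,40,0,0,0,0,1],[-20,40,0,0,0,0,1],[-20,40,0,0,0,0,1],[-20,40,0,0,0,0,1],[0,0,0,0,0,0,1]]]') | grep -E "clock|position|^force"; python3 -c "
from h import *
look(['pot_collar','planter_rim','planter','figurine','box','measure'],save='g')
a=cv2.imread('pics/g_scene.png')[130:230,240:370];b=cv2.imread('pics/g_top.png')[180:280,230:360]
cv2.imwrite('pics/g.png',cv2.resize(np.hstack([a,b]),(800,308)))"
```

```text
clock: 18.5
position: [0.4921, -0.1995, 0.2866]
force: [0.7, -0.9, 0.7]
clock: 19.0
position: [0.4669, -0.3829, 0.2852]
force: [0.6, 1.5, 0.5]
scene pot_collar 0.52 [ 0.4924 -0.1977  0.0857] [307. 174.]
scene planter_rim 0.66 [ 0.4938 -0.2005  0.0566] [307. 180.]
scene figurine 0.52 [ 4.366e-01 -4.105e-01  3.000e-04] [340. 160.]
scene box 0.75 [ 0.5031  0.2683 -0.0019] [243. 303.]
scene measure 0.93 [ 0.7825  0.1034 -0.0014] [185. 228.]
top pot_collar 0.91 [ 0.4933 -0.1996  0.0835] [291. 233.]
top planter 0.71 [ 0.4967 -0.203   0.0021] [289. 232.]
top figurine 0.37 [ 0.4339 -0.4103  0.0013] [355. 252.]
top box 0.94 [0.5077 0.2646 0.0014] [138. 227.]
top measure 0.76 [0.7849 0.1011 0.0038] [193. 139.]
```

View pics/g.png

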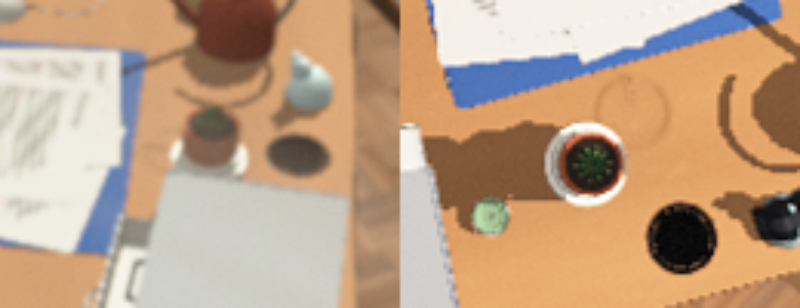

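The pot sits upright and centred in the planter (top crop 590,163), and the bystanders have not moved. The collar height of 85 mm gives a lift of about 8 mm, matching what was felt. Handing in.

```bash
python3 -c "
from workcell import bot
print(bot.job_done())"
```

```text
the job is handed in; nothing more can be done
None
```

The cactus pot is fully home and centred in the planter, was held down there for over a second at about 14 N (highest reading 14.6 N), and has been let go; I handed the job in at about 19 s with the bystanders where they were, but the hand-in call returned no verdict.

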